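# Shift the bottle roller into third gear

### The arm

A 6-joint arm with a two-finger parallel gripper is mounted at the origin on a cart in front of the work surface, level with it; the furniture and walls round the work are solid. World frame = base frame: x ahead of the robot, y to its left, z up, the work surface at z = 0. Lengths are in mm, angles in rad, forces in N, time in s.
With the tool pointing down it reaches from about 250 to 775 mm from the base axis. Payload 4 kg.
Tool frame: the origin (TCP) lies at the very end of the fingers, on their centre line; the grasp point (between the pads) lies env.pinch_z behind it (env.pinch_z is the distance from the TCP to the grasp point, in mm); z points along the fingers, y is the line along which they close (so a half turn about z gives the same grasp; the last joint's range is limited). The gripper opens to 94 mm and grips with 3 to 60 N. Pads are 16 mm wide; open, the fingers measure 119 mm over their backs; the gripper's body (75 mm by 177 mm) begins 78 mm behind the grasp point.
Start: joints at [1.081, 0.087, 1.371, -0, 1.684, -0.103], TCP at [207.486, 509.382, 205.506] pointing down, gripper open.
Joint ranges: [-3.1, 3.1], [-0.76, 2.03], [0.27, 2.55], [-1.08, 4.22], [0.17, 2.65], [-2.57, 2.57]. Speed limits (rad/s): [2.79, 2.79, 3.14, 3.14, 3.14, 3.14].

### API

Orientations are given as a rotation vector (axis times angle).
In Python, from workcell import env, viewer gives the robot as it stands.
- The arm moves only by the tool apply_moves, never from a script. Its argument "increments" is a list of rows, each a list of 7 numbers: the shift along the world's x, y, z in m, then the turn, a rotation vector about the world's x, y, z in units of 10 degrees (1.0 is 10 degrees), then the finger opening in m, from 0 to 0.094. A call has 1 to 20 rows; each row shifts and turns the commanded pose from where the row before left it; what a row does not reach is not made up. A row lasts 1/8 s, in which the tool goes at most 62.5 mm and 10.7 degrees, less where a joint would pass 70% of its speed; a pose out of reach is approached as far as the arm can. A call with a gripper value outside its range is refused whole. The fingers move at their own pace and stop on an object; "grip_force" is the grip in N (left out, the last holds). Time passes only in rows, so rows that do not move let the fingers close. It gives the time, the measured TCP pose, the force, the opening and the grip force at its end, in the units of the state.
- env.get_obs(): the state, without advancing time (a new reading comes with each control period).
- viewer.capture(name): name is "side" or "top" or "wrist"; returns a dict with "color" (400x640x3 uint8, red, green, blue), "K" (3x3 intrinsics, pixels), "view" (4x4, takes a point from world to camera coordinates); the wrist camera has in their place "mount" (4x4, takes a point from camera to tool coordinates, whose origin is the TCP and whose axes are the flange's). Camera axes: x right, y down, z forward; pixel columns grow to the right and rows downward; lengths in mm; the calibration is good to about 2 mm. A picture is of the moment at which its call begins: read the wrist's pose just before it. There is no depth.
- env.hand_in(): hands the job in; it is judged then, once.
Trained networks look in the newest picture that a camera, given by its name, has taken for a name from the list of things; names that differ only in an ending like _2 or _b are one class to them, and where a whole thing is asked for, a point or a joint stands for the part that bears it (a point fixed in the world has none). Each returns a list of dicts, best first, with "p" (0 to 1); they miss things now and then, are a little off and sometimes report something else, mostly with a low value. They report only what shows in the picture. A call takes as long as a camera call.
- viewer.outline_of(camera, thing): "region" (400x640 bool, what is visible of it).
- viewer.landmark_of(camera, thing): "point" ([x, y, z] in mm, in world coordinates, good to about 4 mm: a listed point, or the origin of a listed thing).
The state is a dict: "clock": time; "q": joint angles; "dq": joint speeds; "effort": joint torques, N m; "tcp_pos": TCP position; "ee_rot": TCP orientation; "ft_force": force on the tool from outside, world axes, zero at the start; "torque": the same for the moment, N m; "width": finger opening in mm; "grasp_force": force on a finger pad.
Only numpy, scipy, OpenCV 4.12 (cv2) and the standard library are available. Lean on these libraries where they do the work, as an engineer would, in place of code of your own. Each camera call takes 0.05 s, during which the arm holds its last target. There are 200 camera calls.

### The job

Put the bottle roller on the bench into third gear: with the fingertips push its gear lever across the gate to the right-hand lane, then forward, away from you, fully home into the third forward slot (counted from the left), without running it into any other slot. Only push the lever, do not pinch it, leave the other things where they stand, and finish clear of everything.

Things in the scene. Friction and masses are not known exactly. Their poses are not given: they have to be found in the camera images.
- roller: White bench bottle roller, fixed. Origin on the worktop under the gate's centre; x forward (towards its rubber rollers and lying bottle, top about 160 mm high), y left, z up; turned up to 0.3 rad. Case x -60 to 190, y -100 to 100 mm, 62 mm high, with a white hump 122 x 152 mm, 88 mm high, round the gate at its near end.
- gate_centre (a point): Centre of the top of the aluminium gate plate (94 x 96 x 4 mm), 94 mm above the worktop. A cross channel 14 mm wide runs 62 mm along the roller's y. Three lanes cross it at y = +24, 0, -24 mm: slots 14 mm wide, 31 mm forward and 31 mm back of the channel's middle. The bars between them have rounded ends.
- slot_3 (a point): Far end of the third forward slot, at the top of the gate plate: the far half of the right-hand lane, 31 mm forward and 24 mm right of the gate's centre. The lane lies at the right end of the channel, so a lever pushed right against the channel's end is in line with it.
- lever_pivot (a point): Point about which the gear lever tilts, 8 mm above the worktop over the roller's origin (hidden in the case). Grip centre in the roller's frame, m: x = 0.150 sin(fore), y = -0.150 cos(fore) sin(across), z = 0.008 + 0.150 cos(fore) cos(across).
- grip_centre (a point): Centre of the black grip on the gear lever: a square block 32 x 32 mm, 44 mm tall, rounded edges, on a 10 mm round steel stick; 150 mm from the pivot, 158 mm above the worktop when upright. It leans with the lever. From lane to lane it travels about 41 mm, from the channel to the end of a slot about 42 mm.
- lever_across (a joint): Sideways tilt of the gear lever, rad: 0 middle lane, positive to the right (roller's -y); about -0.28 left lane, +0.28 right lane, stopped by the channel's end near 0.30. Starts in the channel, between the left lane and just past the middle lane. Stiff friction (about 1.5 to 2 N at the grip), no spring: it stays where it is left.
- lever_fore (a joint): Forward tilt of the gear lever, rad: 0 in the cross channel, positive forward (roller's +x), about 0.29 at the end of a forward slot, -0.29 at the end of a rear slot. The same friction, no spring.
- beaker: Bystander, to be left alone: glass beaker, 53 mm across, 70 mm tall, on the left of the roller.
- bottle_brown: Bystander, to be left alone: bottle with brownish contents and black cap, 57 mm across, 113 mm tall, on the right of the roller.
- marker: Bystander, to be left alone: felt marker, 131 x 15 mm, lying in front of the roller.
- timer: Bystander, to be left alone: white bench timer, 62 x 62 x 20 mm, to the left in front.
- notebook: Bystander, to be left alone: dark blue notebook, 152 x 110 x 12 mm, further left.
- tube_15: Bystander, to be left alone: slim grey 118 mm tube lying at the left.

How it is judged (in metres and radians):
On the way:
1. the lever stands in the right-hand lane, still in the cross channel (value of joint lever_across above 0.23 rad and value of joint lever_fore between -0.08 and 0.08 rad), for 0.1 s.
At the end, for the whole second after the job is handed in: The lever rests at the forward end of the right-hand lane: lever_across above 0.23 rad and lever_fore above 0.235 rad (the slot ends at about 0.29) (value of joint lever_across above 0.23 rad and value of joint lever_fore above 0.235 rad and velocity of joint lever_fore between -0.02 and 0.02 rad/s); the robot touches nothing.
It fails at once if the lever runs into a slot other than the third forward slot (value of joint lever_fore below -0.12 rad or (value of joint lever_fore above 0.12 rad and value of joint lever_across below 0.18 rad)).
It fails at once if the grip is pinched between the fingers (pressed on opposite faces at once) ((contact force between the fingers and lever_fore_c1 above 1 N and contact force between the fingers and lever_fore_c2 above 1 N) or (contact force between the fingers and lever_fore_c3 above 1 N and contact force between the fingers and lever_fore_c4 above 1 N)).
It fails at once if a bystander is lifted or shifted by more than 20 mm (distance of any of beaker, bottle_brown, marker, timer, notebook, tube_15 from where it was at the start of the episode above 0.02 m).
It also fails if it takes over 40 s, if anything falls off the work surface, if the arm or the gripper's body presses on something with over 40 N, if the wrist force passes 120 N, or if a joint passes its speed limit or range.

## Working session

There is one attempt and no reset: what is moved stays moved. The work goes in short steps, Python scripts to look and compute and a tool call to move; the robot and the scene stay as the last step left them, time stands still between calls to the robot, and variables do not carry over. Pictures are saved under pics/ and viewed, at most 10 in all, crops included, and the job is handed in when it is done.

Besides the shell and the picture viewer there is one more tool, called after "Request:" as name(argument=value, ...), one argument or row to a line, values as JSON. apply_moves: Moves the arm, as the interface text tells. Its arguments: {"type":"object","properties":{"increments":{"type":"array","items":{"type":"array","items":{"type":"number"}}},"grip_force":{"type":"number"}},"required":["increments"]}

```bash
mkdir -p pics; python3 - <<'E'
from workcell import env, viewer
import cv2,numpy as np
o=env.get_obs();print(o['tcp_pos'],o['ee_rot'],o['width'],o['clock'],env.pinch_z)
for c in ['side','top']:
    d=viewer.capture(c);cv2.imwrite(f'pics/{c}0.png',d['color'][:,:,::-1])
    for t in ['roller','gate_centre','slot_3','lever_pivot','grip_centre','beaker','bottle_brown']:
        for r in viewer.landmark_of(c,t)[:2]:
            P=np.array(r['point']);v=d['view']@np.r_[P,1];u=d['K']@v[:3];print(c,t,P.round(1),round(r['p'],2),(u[:2]/u[2]).round())
E
```

```text
[207.21617137 508.88109723 204.32463887] [-0.6036887  -3.08239159  0.00328894] 94.17477161028249 0.0 18.8
side roller [534.  -52.2   1.4] 0.7 [288. 183.]
side gate_centre [540.4 -55.7  91.3] 0.84 [283. 168.]
side slot_3 [572.1 -82.6  93.4] 0.78 [270. 166.]
side slot_3 [410.5 464.8   2.7] 0.7 [412. 309.]
side grip_centre [533.4 -42.3 156.6] 0.7 [286. 159.]
side beaker [559.6 102.2   1.7] 0.69 [303. 227.]
side bottle_brown [424.6 163.4  -5.7] 0.3 [353. 225.]
top roller [539.6 -55.3   2.6] 0.93 [370. 198.]
top gate_centre [535.2 -56.5  90.9] 0.64 [374. 193.]
top slot_3 [565.3 -81.6  95.1] 0.81 [384. 183.]
top grip_centre [533.4 -41.9 156.3] 0.68 [372. 188.]
top beaker [558.9 102.6  -2.7] 0.54 [316. 189.]
top beaker [410.  468.5  -1.5] 0.38 [184. 233.]
top bottle_brown [ 521.3 -215.     2.3] 0.67 [425. 208.]
```

View pics/top0.png

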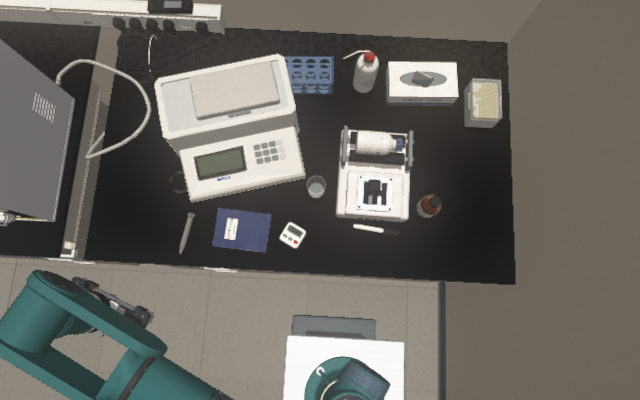

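View pics/side0.png

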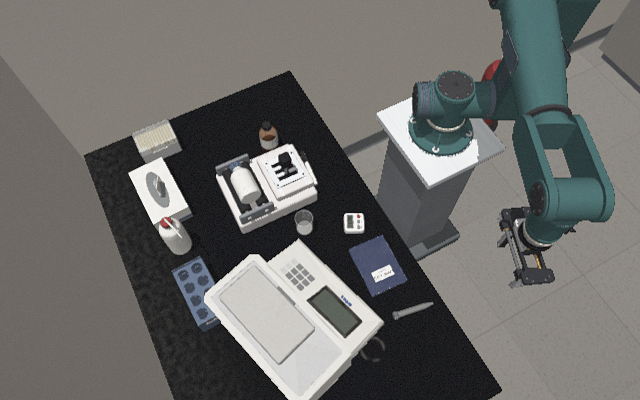

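Request:
apply_moves(
  increments=[
    [0.02,-0.05,0.02,0,0,-0.4,0],
    [0.02,-0.05,0.02,0,0,-0.4,0],
    [0.02,-0.05,0.02,0,0,-0.4,0],
    [0.02,-0.05,0.02,0,0,-0.4,0],
    [0.02,-0.05,0.02,0,0,-0.3,0],
    [0.02,-0.05,0.02,0,0,-0.3,0],
    [0.02,-0.05,0.02,0,0,0,0],
    [0.02,-0.05,0.0,0,0,0,0],
    [0.02,-0.03,0,0,0,0,0],
    [0,0,0,0,0,0,0],
    [0,0,0,0,0,0,0],
  ],
)

```text
clock: 2.17
tcp_pos: [387.2, 79.9, 345.6]
ee_rot: [-1.18, -2.911, -0.001]
ft_force: [-0.2, -0.2, -0.5]
width: 0.3
grasp_force: 0.0
```

```bash
cat > h.py <<'E'
from workcell import env, viewer
import cv2,numpy as np
from scipy.spatial.transform import Rotation as R
def look(c,name):
    o=env.get_obs();d=viewer.capture(c)
    if c=='wrist':
        T=np.eye(4);T[:3,:3]=R.from_rotvec(o['ee_rot']).as_matrix();T[:3,3]=o['tcp_pos']
        d['view']=np.linalg.inv(T@d['mount'])
    cv2.imwrite(f'pics/{name}.png',d['color'][:,:,::-1]);return o,d
def px(d,P):
    u=d['K']@(d['view']@np.r_[P,1])[:3];return u[:2]/u[2]
def ray(d,uv,z):
    V=np.linalg.inv(d['view']);r=V[:3,:3]@np.linalg.solve(d['K'],np.r_[uv,1]);c=V[:3,3];return c+r*(z-c[2])/r[2]
E
python3 - <<'E'
from h import *
o,d=look('wrist','w1')
print(o['tcp_pos'],R.from_rotvec(o['ee_rot']).as_matrix().round(2),o['ft_force'],o['clock'],np.linalg.inv(d['view'])[:3,3])
for t in ['roller','gate_centre','slot_3','grip_centre']:
    for r in viewer.landmark_of('wrist',t)[:2]: print(t,np.round(r['point'],1),round(r['p'],2),px(d,r['point']).round())
E
```

```text
[387.15840963  79.85983782 345.58305264] [[-0.72  0.7  -0.  ]
 [ 0.7   0.72  0.  ]
 [ 0.    0.   -1.  ]] [-0.23229878 -0.20049473 -0.52277585] 2.175 [327.1238893  137.72459496 524.38933733]
```

View pics/w1.png

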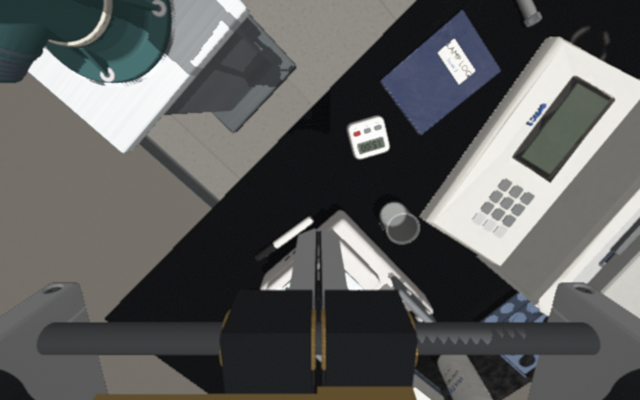

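Request:
apply_moves(
  increments=[
    [0,-0.01,0,0,0,-0.97,0],
    [0,-0.01,0,0,0,-0.97,0],
    [0,-0.01,0,0,0,-0.97,0],
    [0,-0.01,0,0,0,-0.97,0],
    [0,-0.01,0,0,0,-0.97,0],
    [0,-0.01,0,0,0,-0.97,0],
    [0,-0.01,0,0,0,-0.97,0],
    [0,-0.01,0,0,0,-0.97,0],
    [0,-0.01,0,0,0,-0.97,0],
    [0,-0.01,0,0,0,-0.97,0],
    [0,-0.01,0,0,0,-0.97,0],
    [0,-0.01,0,0,0,-0.97,0],
    [0,-0.01,0,0,0,-0.97,0],
    [0,-0.006,0,0,0,-0.97,0],
    [0,0,0,0,0,0,0],
    [0,0,0,0,0,0,0],
  ],
)

```text
clock: 4.42
tcp_pos: [387.5, -56.1, 345.6]
ee_rot: [-3.142, -0.006, -0.0]
ft_force: [-0.2, 0.3, 0.5]
width: 0.4
grasp_force: 0.0
```

```bash
python3 - <<'E'
from h import *
o,d=look('wrist','w2')
print(o['tcp_pos'],R.from_rotvec(o['ee_rot']).as_matrix().round(2),o['ft_force'],o['clock'],o['q'],np.linalg.inv(d['view'])[:3,3])
for t in ['roller','gate_centre','slot_3','grip_centre']:
    for r in viewer.landmark_of('wrist',t)[:2]: print(t,np.round(r['point'],1),round(r['p'],2),px(d,r['point']).round())
E
```

```text
[387.4707084  -56.11105781 345.58548315] [[ 1.  0.  0.]
 [ 0. -1.  0.]
 [ 0. -0. -1.]] [-0.15660219  0.25851107  0.49433937] 4.425 [-2.88964229e-01 -2.49394327e-01  1.40689828e+00  8.97170783e-05
  1.98393511e+00  1.27795520e+00] [472.61392764 -56.71368128 524.35852475]
roller [542.  -53.6  -2.5] 0.77 [316.  59.]
gate_centre [538.2 -53.5  97. ] 0.94 [316.  51.]
slot_3 [565.7 -79.7  92.2] 0.56 [336.  28.]
slot_3 [557.4 101.2   4.6] 0.46 [216.  47.]
grip_centre [535.4 -45.8 160.7] 0.61 [308.  44.]
```

View pics/w2.png

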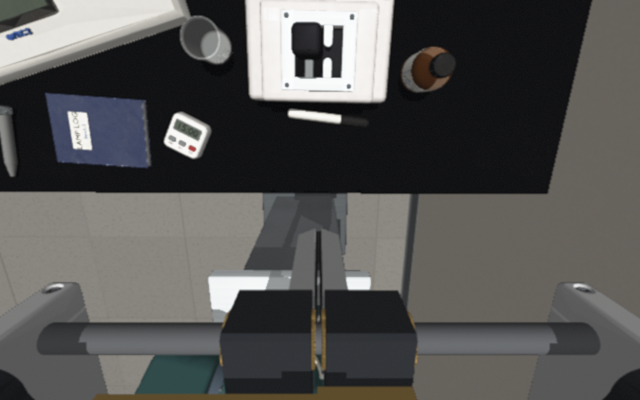

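Request:
apply_moves(
  increments=[
    [0.025,0.012,0,0,0,0,0],
    [0.025,0.012,0,0,0,0,0],
    [0.025,0.012,0,0,0,0,0],
    [0.025,0.012,0,0,0,0,0],
    [0.025,0.012,0,0,0,0,0],
    [0.024,0.01,0,0,0,0,0],
    [0,0,-0.04,0,0,0,0],
    [0,0,-0.04,0,0,0,0],
    [0,0,-0.04,0,0,0,0],
    [0,0,-0.04,0,0,0,0],
    [0,0,-0.04,0,0,0,0],
    [0,0,-0.026,0,0,0,0],
    [0,0,0,0,0,0,0],
    [0,0,0,0,0,0,0],
  ],
)

```text
clock: 6.42
tcp_pos: [537.3, 13.4, 120.9]
ee_rot: [3.141, 0.001, 0.003]
ft_force: [-0.3, 0.7, 0.8]
width: 0.6
grasp_force: 0.0
```

```bash
python3 - <<'E'
from h import *
o,d=look('side','s2')
print(o['tcp_pos'],o['ft_force'],o['clock'],px(d,o['tcp_pos']))
for t in ['gate_centre','slot_3','grip_centre']:
    for r in viewer.landmark_of('side',t)[:1]: print(t,np.round(r['point'],1),round(r['p'],2),px(d,r['point']).round())
im=cv2.imread('pics/s2.png')[100:250,190:390];cv2.imwrite('pics/s2c.png',cv2.resize(im,None,fx=4,fy=4,interpolation=cv2.INTER_CUBIC))
E
```

```text
[537.30100169  13.38404293 120.86155857] [-0.29401952  0.68521594  0.79800053] 6.425 [294.28559625 181.04616415]
gate_centre [542.  -60.6  93. ] 0.61 [282. 167.]
slot_3 [570.  -84.7  91.7] 0.91 [270. 165.]
```

View pics/s2c.png

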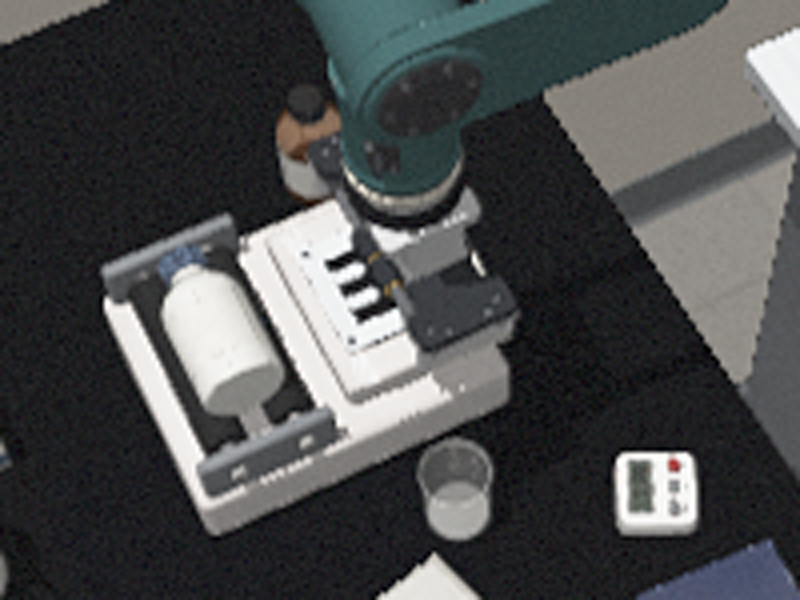

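The crop shows the gripper (about 440,270 in the crop) left of the lever, above the gate, clear of the bottle and beaker. Next I push right.

Request:
apply_moves(
  increments=[
    [0,-0.01,0,0,0,0,0],
    [0,-0.01,0,0,0,0,0],
    [0,-0.008,0,0,0,0,0],
    [0,-0.006,0,0,0,0,0],
    [0,-0.006,0,0,0,0,0],
    [0,-0.006,0,0,0,0,0],
    [0,-0.006,0,0,0,0,0],
    [0,-0.006,0,0,0,0,0],
    [0,-0.005,0,0,0,0,0],
  ],
)

```text
clock: 7.75
tcp_pos: [536.4, -50.0, 119.4]
ee_rot: [3.141, 0.001, -0.0]
ft_force: [0.2, 1.9, 0.1]
width: 0.3
grasp_force: 0.8
```

Request:
apply_moves(
  increments=[
    [0,-0.005,0,0,0,0,0],
    [0,-0.003,0,0,0,0,0],
  ],
)

```text
clock: 8.0
tcp_pos: [536.2, -57.8, 118.9]
ee_rot: [-3.141, -0.001, 0.002]
ft_force: [0.5, 2.6, -1.6]
width: 0.7
grasp_force: 0.8
```

Request:
apply_moves(
  increments=[
    [0,-0.003,0,0,0,0,0],
    [0,0,0,0,0,0,0],
  ],
)

```text
clock: 8.25
tcp_pos: [536.3, -60.9, 119.3]
ee_rot: [3.141, 0.0, -0.001]
ft_force: [-0.5, 1.2, -0.0]
width: 0.6
grasp_force: 0.5
```

Request:
apply_moves(
  increments=[
    [0,-0.003,0,0,0,0,0],
    [0,0,0,0,0,0,0],
  ],
)

```text
clock: 8.5
tcp_pos: [536.5, -63.8, 119.5]
ee_rot: [3.141, 0.001, -0.0]
ft_force: [-0.2, 1.5, -2.1]
width: 0.3
grasp_force: 0.6
```

Request:
apply_moves(
  increments=[
    [0,-0.002,0,0,0,0,0],
    [0,0,0,0,0,0,0],
  ],
)

```text
clock: 8.75
tcp_pos: [536.5, -65.6, 119.5]
ee_rot: [-3.142, -0.001, 0.0]
ft_force: [-0.1, 1.1, -0.6]
width: 0.8
grasp_force: 0.8
```

```bash
python3 - <<'E'
from h import *
for c in ['side','top']:
    o,d=look(c,'p_'+c)
    print(o['tcp_pos'],o['ft_force'])
    for t in ['gate_centre','slot_3','grip_centre']:
        for r in viewer.landmark_of(c,t)[:1]: print(c,t,np.round(r['point'],1),round(r['p'],2),px(d,r['point']).round())
E
```

```text
[536.48674233 -65.61907701 119.48822   ] [-0.10340788  1.14485598 -0.59917433]
side gate_centre [543.3 -59.   93.3] 0.75 [282. 168.]
side slot_3 [570.  -83.9  95.8] 0.66 [270. 165.]
side grip_centre [ 520.7 -212.     0.9] 0.36 [269. 144.]
[536.48251261 -65.62786393 119.50803858] [-0.24528943  1.53568979 -1.19470859]
top gate_centre [535.2 -54.   91.1] 0.94 [373. 193.]
top slot_3 [568.9 -77.5  94.8] 0.91 [383. 181.]
top grip_centre [535.7 -96.3 149.5] 0.57 [393. 189.]
```

Request:
apply_moves(
  increments=[
    [0,-0.002,0,0,0,0,0],
    [0,0,0,0,0,0,0],
  ],
)

```text
clock: 9.4
tcp_pos: [536.4, -66.6, 119.4]
ee_rot: [-3.139, -0.002, 0.0]
ft_force: [0.4, 5.7, -0.2]
width: 0.5
grasp_force: 2.5
```

Request:
apply_moves(
  increments=[
    [0,-0.002,0,0,0,0,0],
    [0,0,0,0,0,0,0],
  ],
)

```text
clock: 9.65
tcp_pos: [536.4, -67.0, 119.3]
ee_rot: [-3.136, -0.003, 0.0]
ft_force: [0.9, 8.3, -0.0]
width: 0.2
grasp_force: 4.2
```

Request:
apply_moves(
  increments=[
    [0,0.015,0,0,0,0,0],
    [0,0.025,0,0,0,0,0],
    [-0.016,0,0,0,0,0,0],
    [-0.016,0,0,0,0,0,0],
    [-0.018,0,0,0,0,0,0],
    [0,-0.02,0,0,0,0,0],
    [0,-0.02,0,0,0,0,0],
    [0,-0.02,0,0,0,0,0],
    [0,-0.005,0,0,0,0,0],
    [0,0,0,0,0,0,0],
  ],
)

```text
clock: 10.9
tcp_pos: [486.3, -94.8, 119.6]
ee_rot: [3.141, -0.0, 0.0]
ft_force: [-0.5, -0.1, -0.5]
width: 0.3
grasp_force: 0.0
```

```bash
python3 - <<'E'
from h import *
for c in ['side','top']:
    o,d=look(c,'r_'+c)
    print(o['tcp_pos'],o['ft_force'])
    for t in ['gate_centre','grip_centre']:
        for r in viewer.landmark_of(c,t)[:1]: print(c,t,np.round(r['point'],1),round(r['p'],2),px(d,r['point']).round())
E
```

```text
[486.30377059 -94.79592836 119.6470237 ] [-0.46499158 -0.07975344 -0.47141199]
side grip_centre [ 533.7 -100.5  151.5] 0.64 [277. 145.]
[486.44537674 -94.09947946 119.56412475] [ 0.05607117  1.03827401 -0.48220241]
top gate_centre [535.3 -53.4  91.5] 0.77 [373. 193.]
top grip_centre [424.3 162.8  -0.8] 0.6 [292. 234.]
```

Grip at about (534,-100), so it is in the right-hand lane and still in the channel. Next I push forward.

Request:
apply_moves(
  increments=[
    [0.008,0,0,0,0,0,0],
    [0.008,0,0,0,0,0,0],
    [0.006,0,0,0,0,0,0],
    [0.006,0,0,0,0,0,0],
    [0.006,0,0,0,0,0,0],
    [0.006,0,0,0,0,0,0],
  ],
)

```text
clock: 11.95
tcp_pos: [526.6, -94.8, 119.6]
ee_rot: [3.141, 0.001, -0.001]
ft_force: [-1.5, -0.5, 1.7]
width: 0.2
grasp_force: 1.2
```

Request:
apply_moves(
  increments=[
    [0.005,0,0,0,0,0,0],
    [0.005,0,0,0,0,0,0],
    [0.004,0,0,0,0,0,0],
    [0.003,0,0,0,0,0,0],
  ],
)

```text
clock: 12.45
tcp_pos: [543.4, -94.6, 118.9]
ee_rot: [-3.141, -0.001, 0.002]
ft_force: [-2.1, -1.3, -1.3]
width: 0.7
grasp_force: 0.9
```

Request:
apply_moves(
  increments=[
    [0.003,0,0,0,0,0,0],
    [0,0,0,0,0,0,0],
  ],
)

```text
clock: 12.7
tcp_pos: [546.8, -94.3, 119.3]
ee_rot: [-3.141, -0.001, -0.0]
ft_force: [-1.5, -0.6, -0.5]
width: 0.4
grasp_force: 0.5
```

Request:
apply_moves(
  increments=[
    [0.002,0,0,0,0,0,0],
    [0,0,0,0,0,0,0],
  ],
)

```text
clock: 12.95
tcp_pos: [548.4, -94.4, 119.3]
ee_rot: [-3.141, -0.001, 0.001]
ft_force: [-2.7, 0.3, -1.6]
width: 0.7
grasp_force: 0.9
```

Request:
apply_moves(
  increments=[
    [0.002,0,0,0,0,0,0],
    [0,0,0,0,0,0,0],
  ],
)

```text
clock: 13.2
tcp_pos: [549.3, -94.4, 119.2]
ee_rot: [-3.141, -0.001, 0.005]
ft_force: [-5.2, 0.3, -0.6]
width: 0.6
grasp_force: 2.6
```

Request:
apply_moves(
  increments=[
    [0.002,0,0,0,0,0,0],
    [0,0,0,0,0,0,0],
  ],
)

```text
clock: 13.45
tcp_pos: [549.7, -94.4, 119.1]
ee_rot: [-3.141, -0.001, 0.011]
ft_force: [-9.7, 0.3, 1.1]
width: 0.6
grasp_force: 4.5
```

Request:
apply_moves(
  increments=[
    [0.002,0,0,0,0,0,0],
    [0,0,0,0,0,0,0],
  ],
)

```text
clock: 13.7
tcp_pos: [550.1, -94.4, 119.0]
ee_rot: [-3.141, -0.001, 0.017]
ft_force: [-13.7, 0.4, 4.3]
width: 0.4
grasp_force: 6.5
```

The force rises sharply at x = 550, as predicted, so the lever is home. Retreating back and up.

Request:
apply_moves(
  increments=[
    [-0.01,0,0,0,0,0,0],
    [-0.02,0,0,0,0,0,0],
    [-0.03,0,0,0,0,0,0],
    [-0.03,0,0.01,0,0,0,0],
    [-0.03,0,0.04,0,0,0,0],
    [-0.03,0,0.05,0,0,0,0],
    [-0.02,0.02,0.05,0,0,0,0],
    [0,0.02,0.05,0,0,0,0],
    [0,0,0.03,0,0,0,0],
    [0,0,0,0,0,0,0],
    [0,0,0,0,0,0,0],
  ],
)

```text
clock: 15.08
tcp_pos: [384.6, -54.7, 348.4]
ee_rot: [-3.141, -0.001, 0.001]
ft_force: [0.3, 0.8, -0.3]
width: 0.3
grasp_force: 0.0
```

```bash
python3 - <<'E'
from h import *
for c in ['side','top','wrist']:
    o,d=look(c,'f_'+c)
    print(o['tcp_pos'],o['ft_force'])
    for t in ['gate_centre','grip_centre']:
        for r in viewer.landmark_of(c,t)[:1]: print(c,t,np.round(r['point'],1),round(r['p'],2),px(d,r['point']).round())
E
```

```text
[384.56163585 -54.67692906 348.35221522] [ 0.34283184  0.8231514  -0.33694373]
side grip_centre [ 575.1 -100.3  146.1] 0.46 [264. 152.]
[384.14229165 -54.64880683 347.59108334] [-0.22082291  0.48955552  0.05364288]
top gate_centre [535.6 -56.8  92.6] 0.61 [375. 193.]
top grip_centre [578.  -99.5 145.4] 0.7 [394. 173.]
[384.27635984 -54.66284898 348.40684494] [ 0.21032727 -0.016057    0.04016482]
wrist gate_centre [538.9 -53.5  98.6] 0.63 [316.  47.]
wrist grip_centre [567.5 -80.6  94.6] 0.38 [338.  23.]
```

View pics/f_wrist.png

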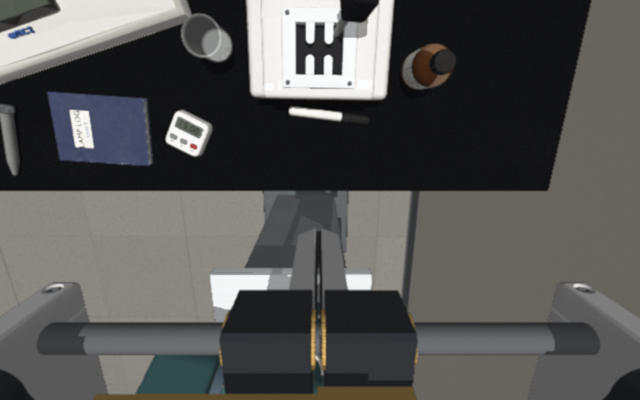

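The grip (355,8) is at the far right of the gate, about 40 mm forward and 43 mm right of the gate centre. The bystanders in view have not moved.

```bash
python3 -c "
from workcell import env
print(env.hand_in())"
```

```text
the job is handed in; nothing more can be done
None
```

I handed the job in at about 15 s: the lever is pushed fully home in the third forward slot (grip measured about 40 mm forward and 43 mm right of the gate centre), the arm is clear and the bystanders in view have not moved; `hand_in` returned no verdict.

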